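Close a repaired phone in its bonding fixture

ROBOT

A 6-joint arm with a two-finger parallel gripper is mounted at the origin on the work surface. World frame = base frame: x ahead of the robot, y to its left, z up, the work surface at z = 0. Lengths are in mm, angles in rad, forces in N, time in s.
With the tool pointing down it reaches from about 350 to 875 mm from the base axis. Payload 4.2 kg.
Tool frame: the origin (TCP) lies between the finger pads; the fingertips stand 14 mm ahead of it and the grasp point (between the pads) lies 5 mm behind it; z points along the fingers, y is the line along which they close (so a half turn about z gives the same grasp; the last joint's range is limited). The gripper opens to 85 mm and grips with 20 to 120 N. Pads are 22 mm wide; open, the fingers measure 114 mm over their backs; the gripper's body (76 mm by 85 mm) begins 54 mm behind the grasp point. The pads swing forward as they close: fully open they stand 13 mm farther back than shut.
Start: joints at [0.259, 0.385, 0.008, 0, -1.194, -0.259], TCP at [624.979, 0.025, 245.312] pointing down, gripper open.
Joint ranges: [-3.14, 3.14], [-1.21, 2.06], [-1.07, 1.41], [-3.16, 2.05], [-2.99, -0.16], [-3.1, 3.1]. Speed limits (rad/s): [2.79, 2.79, 3.14, 3.14, 3.14, 3.14].

INTERFACE

Orientations are given as a unit quaternion [x, y, z, w].
In Python, from bench import * gives the robot as it stands.
- The arm moves only by the tool carry_out, never from a script. Its argument "motion" is a list of rows, each a list of 7 numbers: the turn, a rotation vector about the tool's x, y, z in rad, then the shift along the tool's x, y, z in mm, then the opening, from -1 (shut) to 1 (fully open), so that 0 is half open. A call has 1 to 5 rows; each row is the pose to reach, as a shift and turn from the pose commanded when the call began, along the tool's axes at that moment; what a row does not reach only later rows make up. A row lasts 1/8 s, in which the tool goes at most 62.5 mm and 10.7 degrees, less where a joint would pass 70% of its speed; a pose out of reach is approached as far as the arm can. A call with a gripper value outside its range is refused whole. The fingers move at their own pace and stop on an object; the grip force is fixed at half the most. Time passes only in rows, so rows that repeat a pose let the fingers close. It gives the time, the measured TCP pose, the force, the opening and the grip force at its end, in the units of the state.
- read_state(): the state, without advancing time (a new reading comes with each control period).
- get_image(name): name is "scene" or "side" or "wrist"; returns a dict with "color" (384x512x3 uint8, blue, green, red), "mtx" (3x3 intrinsics, pixels), "position" and "orientation" of the camera in the world. Camera axes: x right, y down, z forward; pixel columns grow to the right and rows downward; lengths in mm; the calibration is good to about 2 mm. A picture is of the moment at which its call begins. There is no depth.
- job_done(): hands the job in; it is judged then, once.
The state is a dict: "clock": time; "joints": joint angles; "joint_vel": joint speeds; "joint_efforts": joint torques, N m; "position": TCP position; "ee_rot": TCP orientation; "contact_force": force on the tool from outside, world axes, zero at the start; "wrist_torque": the same for the moment, N m; "gripper_width": finger opening in mm; "grasp_force": force on a finger pad.
Only numpy, scipy, OpenCV 4.12 (cv2) and the standard library are available. Lean on these libraries where they do the work, as an engineer would, in place of code of your own. Each camera call takes 0.05 s, during which the arm holds its last target. There are 200 camera calls.

TASK

Fit the loose screen to the phone in the bonding fixture: bring the screen in at a slant with its tongue under the lip of the phone's end cap, then swing it down until it lies flat and fully home in the phone, and let go of it. Then lower the top plate over the fixture's two guide pins, wide bush over thick pin, keeping it level and setting it down gently until its pad rests on the screen, and let go. Leave the other things on the bench where they are.

Things in the scene. Friction and masses are not known exactly. Their poses are not given: they have to be found in the camera images.
- fixture: Bonding fixture, fixed: aluminium base plate 240 x 110 x 12 mm with a black nest 20 mm high that holds an opened rugged phone (139 x 68 x 16 mm) face up, and two upright steel guide pins on its long centre line. Origin: centre of the base's underside. x runs along it from the thick pin (robot's side) to the thin pin, y across, z up. A fitted screen's face is 48 mm above the origin, give or take 2.5 mm.
- thick_pin (a point): Middle of the top of the thick guide pin: 16 mm diameter, at x = -102 mm on the fixture, top 82 mm above the base's underside. The last 5 mm is a cone, 10 mm wide at the top.
- thin_pin (a point): Middle of the top of the thin guide pin: 12 mm diameter, at x = +102 mm on the fixture, top 82 mm above the base's underside. The last 5 mm is a cone, 6 mm wide at the top.
- nest (a point): Where the phone's ledge (the screen's underside comes to lie on it) has its centre on average: 41 mm straight above the fixture's origin, same axes. The phone's true place differs from job to job and is not measured: up to 8 mm either way along x and 2.5 mm up or down (packing shims under it); y and yaw are true. Find both by touch. Between its corner bumpers it is 54 mm wide and fingers have 20 mm of room beside and below the screen.
- cap (a point): Middle of the lower edge of the lip on the phone's end cap, on average (it shifts with the phone): at x = -59 mm, 5 mm above the ledge. Under it a groove 5 mm high, open to +x, runs 6 mm deep towards -x. The lip is 2 mm thick; the ledge reaches 29 mm from the lip's edge towards +x. Far wall's face: 119 mm from the lip's edge. Corner bumpers' inner faces: y = +-30 mm. All are 7 mm higher than the ledge.
- screen_c (a point): Loose screen unit, about 90 g: dark panel 116 x 58 x 7 mm (x, y, z), first lying face up on the sloping stand. Point: its centre, half-way up. x away from its tongue end, z out of its face. It can be held by its two long edges, 58 mm apart. Fitted: its face is flush with the phone's lip, wall and bumpers, centre 3.5 mm above the ledge, 58 to 61 mm from the lip's edge, 1 mm of play to each side.
- screen_tip (a point): Middle of the end of the screen's tongue, which sticks out of the screen's -x end, flush with its underside: 6 mm long, 40 mm wide, 2.5 mm thick. The point is 64 mm from the screen's centre towards -x and 2.25 mm below it. Same axes as the screen.
- screen: The same screen unit, origin at the centre of its underside.
- plate_grip (a point): Loose top plate, about 0.55 kg, lying level on the mat: aluminium 240 x 80 x 12 mm (x, y, z). Point: middle of the grip bar of its black bridge handle, over the plate's centre, 30 mm above its top; the bar runs along y, 16 mm thick (x), 64 mm long, 14 mm high, 23 mm free below. x from wide to narrow hole, z up. Fitted: straight above the fixture's origin, 53.5 mm above screen_c.
- plate_wide_hole (a point): Middle of the lower mouth of the wide hole (18 mm) in the top plate, at x = -102 mm; the narrow hole (14 mm) is at x = +102 mm. Each goes through the plate and an 8 mm thick square bush under it; in the middle the plate has a rubber pad 100 x 50 x 8 mm underneath. Pad and bushes end level, 50 mm below plate_grip. Axes as the plate's.
- plate: The same top plate, origin at the centre of the underside of its pad, 50 mm below the middle of the grip bar.
- stand: Clear plastic screen stand, fixed: a panel 34 mm wide sloping at 30 degrees, low at the stand's -x end, where a ledge holds the screen's tongue end; foot 115 x 60 mm. The screen's underside has its centre 55 mm above the foot's underside; its long edges stick out 12 mm on both sides. Origin: centre of the foot's underside. Stand and top plate may be on either side of the fixture.
- dispenser: Bystander: white solvent bottle with a steel lid, 62 mm wide, 80 mm high, at the far side. Origin: centre of its underside.
- driver: Bystander: small screwdriver with a yellow handle, 130 mm long, lying on the mat at the far side. Origin: under its middle.
- tweezers: Bystander: steel tweezers, 120 mm long, lying on the mat at the far side. Origin: under their middle.
- dish: Bystander: round steel screw dish, 64 mm wide, 18 mm high, at the far side. Origin: centre of its underside.
Not all that is in view belongs to the job. There is more than one size of the screen; the job needs the larger.

How it is judged (in metres and radians):
On the way, in this order (a step that is already met when the one before it is completed fails the run):
1. the tongue is down at the end cap's groove while the screen is still at a slant (x of screen_tip in the frame of fixture between -0.075 and -0.052 m and y of screen_tip in the frame of fixture between -0.004 and 0.004 m and z of screen_tip in the frame of fixture between 0.037 and 0.048 m and angle between the z axis of screen_tip and the z axis of fixture, either way round above 0.1 rad), for 0.05 s.
2. the screen lies flat and home in the phone and has been let go, before the plate touches it (x of screen_c in the frame of fixture between -0.0105 and 0.0115 m and y of screen_c in the frame of fixture between -0.002 and 0.002 m and z of screen_c in the frame of fixture between 0.0408 and 0.0482 m and angle between the z axis of screen_c and the z axis of fixture, either way round below 0.025 rad and contact force between each of the fingers, plate and screen below 0.05 N), for 0.2 s.
At the end, for the whole second after the job is handed in: Screen in the phone: lying flat to 1.4 degrees, no higher than fully home (not on lip or bumpers), within 2 mm across. Plate on both pins: within 3 mm along and across, level to 1.4 degrees, in line to 2.3 degrees, its pad resting on the screen (within 1.5 mm). Both let go and at rest (x of screen_c in the frame of fixture between -0.0105 and 0.0115 m and y of screen_c in the frame of fixture between -0.002 and 0.002 m and z of screen_c in the frame of fixture between 0.0408 and 0.0482 m and angle between the z axis of each of screen_c, plate_grip and the z axis of fixture, either way round below 0.025 rad and x of plate_grip in the frame of fixture between -0.003 and 0.003 m and y of plate_grip in the frame of fixture between -0.003 and 0.003 m and z of plate_grip in the frame of screen_c between 0.052 and 0.055 m and angle between the x axis of plate_grip and the x axis of fixture, either way round below 0.04 rad and linear speed of each of plate, screen below 0.01 m/s); the robot touches nothing.
It fails at once if the top plate is tilted by more than 6 degrees while it is on the pins (horizontal distance between plate_grip and fixture below 0.02 m and z of plate_grip in the frame of fixture below 0.13 m and angle between plate_grip's own z axis and vertical above 0.105 rad).
It fails at once if the top plate hits or presses the screen with more than 80 N (contact force between plate and screen above 80 N).
It fails at once if the top plate falls or is slammed onto the screen: it moves faster than 0.2 m/s in the last 5 mm on the pins (horizontal distance between plate_grip and fixture below 0.02 m and z of plate_grip in the frame of screen_c below 0.0585 m and linear speed of plate above 0.2 m/s).
It fails at once if a bystander (dispenser, screwdriver, tweezers, dish) is moved by more than 30 mm (distance of any of dispenser, driver, tweezers, dish from where it was at the start of the episode above 0.03 m).
It also fails if it takes over 64 s, if anything falls off the work surface, if the arm or the gripper's body presses on something with over 40 N, if the wrist force passes 120 N, or if a joint passes its speed limit or range.

## Working session

There is one attempt and no reset: what is moved stays moved. The work goes in short steps, Python scripts to look and compute and a tool call to move; the robot and the scene stay as the last step left them, time stands still between calls to the robot, and variables do not carry over. Pictures are saved under pics/ and viewed, at most 10 in all, crops included, and the job is handed in when it is done.

Besides the shell and the picture viewer there is one more tool, called as name(argument=value, ...) on one line, values as JSON. carry_out: Moves the arm, as the interface text tells. Its arguments: {"type":"object","properties":{"motion":{"type":"array"}},"required":["motion"]}

```bash
ls; mkdir -p pics; python3 - <<'E'
from bench import *
import cv2,numpy as np
ims=[get_image(n) for n in("scene","side","wrist")]
for n,i in zip(("scene","side","wrist"),ims):
    cv2.imwrite(f"pics/{n}0.png",i["color"]); print(n,i["mtx"],i["position"],i["orientation"])
cv2.imwrite("pics/a.png",cv2.resize(ims[0]["color"],(800,600),interpolation=cv2.INTER_CUBIC))
cv2.imwrite("pics/b.png",cv2.resize(ims[1]["color"],(800,600),interpolation=cv2.INTER_CUBIC))
print(read_state())
E
```

```text
pics
scene [[453.81658148   0.         259.93421598]
 [  0.         453.81658148 194.55982241]
 [  0.           0.           1.        ]] [1358.07722463  208.51080045  971.06020123] [ 0.57554417  0.72384507 -0.29929138 -0.23499341]
side [[457.14349888   0.         251.55552272]
 [  0.         457.14349888 194.41222232]
 [  0.           0.           1.        ]] [   30.79010508 -1057.07856208   862.75710292] [ 0.86513951 -0.16430193  0.09882429 -0.46343528]
wrist [[325.94188796   0.         252.47020973]
 [  0.         325.94188796 195.85250303]
 [  0.           0.           1.        ]] [623.92746506 -78.17970473 372.95725151] [-3.41119140e-04  9.87894264e-01  1.55127442e-01 -5.32640957e-04]
{'clock': 0.15, 'joints': array([ 2.58592846e-01,  3.85385725e-01,  6.95823638e-03, -3.22202180e-04,
       -1.19402136e+00, -2.58595351e-01]), 'joint_vel': array([-0.00093186, -0.00253351,  0.00401854,  0.00080716, -0.00018812,
       -0.00175105]), 'joint_efforts': array([-6.03353892e-04, -3.92678475e+01,  1.88581592e+01,  4.18858320e+00,
       -3.39302780e-03,  5.70479813e-06]), 'position': array([6.24589449e+02, 5.47491843e-03, 2.44481027e+02]), 'ee_rot': array([-7.07063645e-01,  7.07149416e-01,  5.44870197e-04, -6.38944013e-04]), 'contact_force': array([0.18813468, 0.41456687, 0.10586715]), 'wrist_torque': array([-0.0030531 ,  0.0127644 ,  0.06363365]), 'grasp_force': 0.0, 'gripper_width': 85.4778687656971}
```

View pics/a.png

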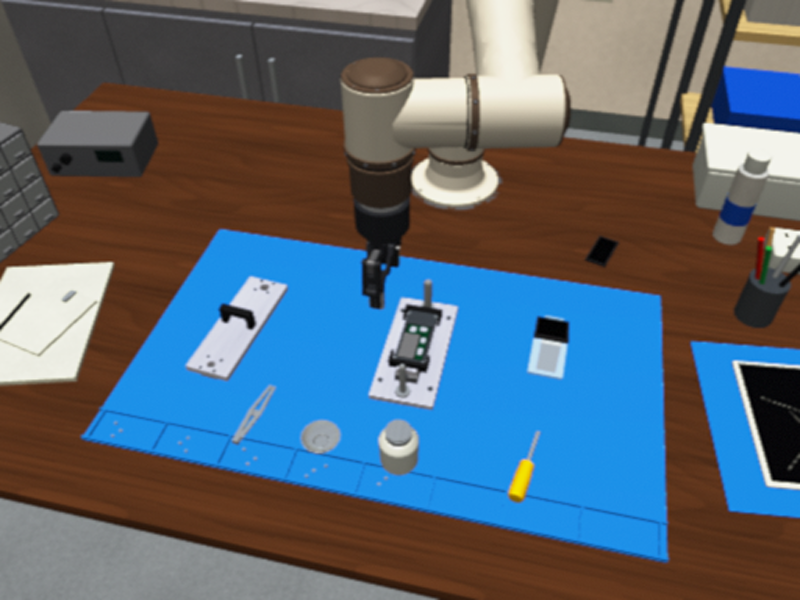

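View pics/b.png

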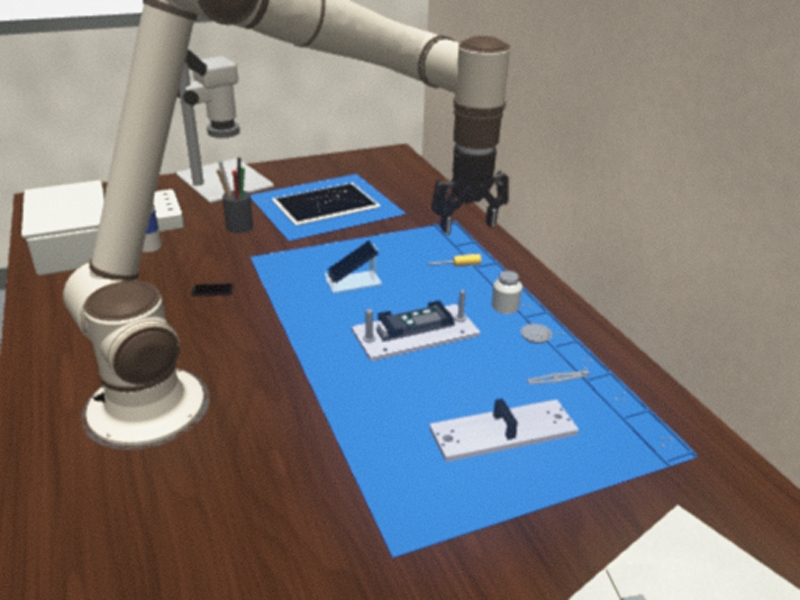

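Look-alikes (800x600 scene image): dark panel on the clear stand (551,330), small black slab on the wood (602,250), and the framed dark panel on the right mat (765,420). By the description, the one wanted is on the sloping stand. The top plate is at (238,328) and the fixture at (415,350). Next, one composite close crop.

```bash
cat > h.py <<'E'
import cv2,numpy as np
from scipy.spatial.transform import Rotation as R
from bench import *
def ray(im,p):
    d=np.linalg.solve(im["mtx"],[p[0],p[1],1.]); return im["position"],R.from_quat(im["orientation"]).apply(d)
def onz(im,p,z):
    o,d=ray(im,p); return o+d*(z-o[2])/d[2]
def proj(im,P):
    c=R.from_quat(im["orientation"]).inv().apply(np.atleast_2d(P)-im["position"]); q=c@im["mtx"].T; return q[:,:2]/q[:,2:]
def crops(specs,fn,w=102,h=115,s=2.6,cols=3):
    """specs: (img,x0,y0); panel tiles with ticks every 20 px"""
    t=[]
    for im,x0,y0 in specs:
        c=im[y0:y0+h,x0:x0+w]; c=cv2.resize(c,None,fx=s,fy=s,interpolation=cv2.INTER_CUBIC).copy()
        for x in range(-(-x0//20)*20,x0+w,20):
            cv2.line(c,(int((x-x0+.5)*s),0),(int((x-x0+.5)*s),6),(0,0,255),1); cv2.putText(c,str(x),(int((x-x0+.5)*s)-9,16),0,.33,(0,0,255),1)
        for y in range(-(-y0//20)*20,y0+h,20):
            cv2.line(c,(0,int((y-y0+.5)*s)),(6,int((y-y0+.5)*s)),(0,0,255),1); cv2.putText(c,str(y),(8,int((y-y0+.5)*s)+4),0,.33,(0,0,255),1)
        t.append(c)
    cv2.imwrite(fn,np.vstack([np.hstack(t[i:i+cols]) for i in range(0,len(t),cols)]))
E
python3 - <<'E'
from h import *
a=cv2.imread("pics/scene0.png");b=cv2.imread("pics/side0.png")
crops([(a,222,170),(a,300,165),(a,105,160),(b,216,160),(b,175,120),(b,272,220)],"pics/c.png")
E
```

```text
(no output)
```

View pics/c.png

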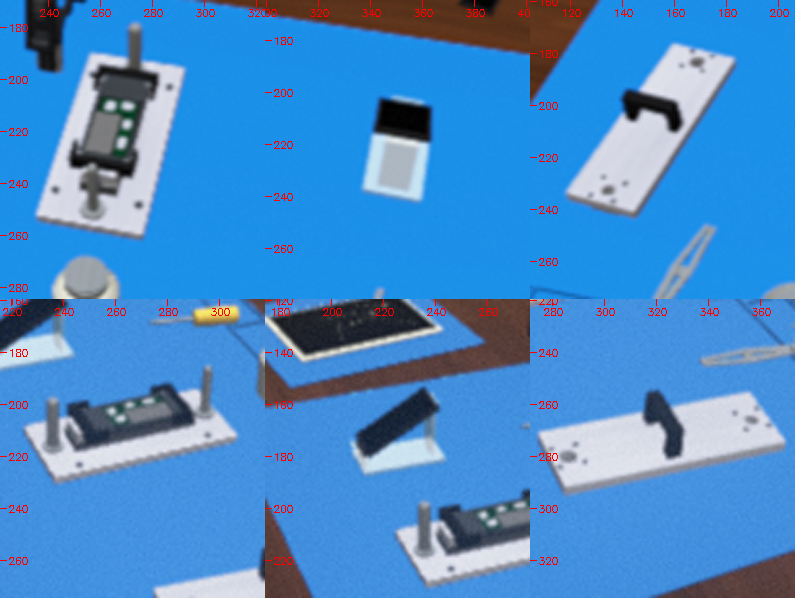

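The close crop shows the screen on the stand at about (353,211) in the scene image and (225,168) in the side image. The fixture's thick pin is at the robot end (273,180). The plate's handle is at (152,199). I'll fit the poses from these points.

```bash
cat > fit.py <<'E'
from h import *
from scipy.optimize import least_squares
A=get_image("scene");B=get_image("side")
def fit(name,M,T,obs,x0):
    # M model points, T tilt rotation, obs list of (im, idx, px)
    def pts(v): return R.from_euler("z",v[2]).apply(T.apply(M))+[v[0],v[1],0]
    def f(v): 
        P=pts([v[0]*100,v[1]*100,v[2]]); return np.concatenate([proj(im,P[i])[0]-p for im,i,p in obs])
    s=least_squares(f,x0,loss="soft_l1"); print(name,s.x*[100,100,1],np.round(f(s.x).reshape(-1,2),1).tolist())
I=R.identity()
F=np.array([[-120,55,12],[-120,-55,12],[120,-55,12],[120,55,12],[-102,0,82],[102,0,82]])
# scene cam looks toward -x: image left = -y
fo=[(A,1,(255.8,191.2)),(A,0,(293.5,196.5)),(A,2,(236.2,253.1)),(A,3,(277,260.8)),(A,4,(273.5,180)),(A,5,(257,235)),
 (B,0,(225.6,210.8)),(B,1,(237.9,228)),(B,2,(307.2,212.3)),(B,3,(291,195)),(B,4,(236,198.8)),(B,5,(296,186.5))]
fit("fix",F,I,fo,[6,0,0])
P=np.array([[-120,40,20],[-120,-40,20],[120,-40,20],[120,40,20],[-102,0,20],[102,0,20]])
po=[(A,1,(160,177)),(A,0,(183.8,182.3)),(A,2,(118.8,235)),(A,3,(145,242)),(A,4,(169.2,183.8)),(A,5,(135,233)),
 (B,0,(275,271.5)),(B,1,(285.5,293)),(B,2,(370,274.6)),(B,3,(356.6,255.8)),(B,4,(286.6,280.4)),(B,5,(357.4,266.5))]
fit("plate",P,I,po,[5,-3,0])
S=np.array([[-58,29,7],[-58,-29,7],[58,-29,7],[58,29,7]]); T=R.from_euler("y",-30,degrees=True)
off=T.inv().apply([0,0,55])
so=[(A,1,(344.2,201.9)),(A,0,(364.2,205.4)),(A,3,(363.5,219.6)),(A,2,(341.9,215.4)),
 (B,0,(209.6,172.3)),(B,3,(235.8,154.2)),(B,2,(241.5,160.4)),(B,1,(213.5,178.5))]
fit("screen",S+off,T,so,[6,2,0])
E
python3 fit.py
```

```text
fix [5.39460803e+02 2.98277656e+01 9.78179329e-03] [[0.3, -0.6], [-1.2, -0.3], [-0.4, 0.1], [-0.3, -0.3], [-0.3, 0.4], [0.4, -0.5], [-0.5, -2.1], [-0.4, 0.2], [0.0, -0.7], [0.7, -1.0], [0.5, -0.4], [-0.0, -0.9]]
plate [ 5.59772594e+02 -2.98423641e+02 -9.54044674e-02] [[-0.3, 0.1], [-0.5, 0.5], [-0.3, -0.7], [-0.3, -0.4], [-0.4, -0.0], [-0.1, 0.1], [0.0, -0.3], [-0.1, -0.7], [0.1, 0.0], [-0.6, -0.4], [-0.0, -0.2], [-0.5, -0.5]]
screen [ 4.85727683e+02  2.61929571e+02 -3.28695771e-02] [[-0.3, 0.7], [0.1, 1.0], [0.4, -1.3], [-0.3, -1.3], [-0.3, -0.8], [0.3, -1.3], [-0.0, 0.1], [0.4, 1.1]]
```

```bash
cat >> h.py <<'E'
def state():
    s=read_state(); print("t %.2f pos %s F %s T %s w %.1f g %.1f"%(s["clock"],np.round(s["position"],1),np.round(s["contact_force"],1),np.round(s["wrist_torque"],2),s["gripper_width"],s["grasp_force"])); return s
def go(P,Rt,s=None):
    """row to reach TCP P with rotation Rt"""
    s=s or state(); R0=R.from_quat(s["ee_rot"])
    print("row", np.round((R0.inv()*Rt).as_rotvec(),3), np.round(R0.inv().apply(np.array(P)-s["position"]),1))
FLIP=R.from_matrix(np.diag([-1,1,-1]))
def tool(yaw,tilt): return R.from_euler("z",yaw)*R.from_euler("y",-tilt)*FLIP   # tilt: +x end up
E
python3 - <<'E'
from h import *
Rt=tool(-.033,np.pi/6); n=-Rt.apply([0,0,1]); c=np.array([485.7,262,55])+3.5*n
print(c+90*n, c)
go(c+90*n,Rt)
E
```

```text
[438.97545307 263.54247001 135.97337525] [483.95095279 262.05773952  58.03108891]
t 0.25 pos [624.7   0.  244.8] F [ 0.4 -0.3 -0.2] T [0.01 0.02 0.06] w 85.3 g 0.0
row [ 0.42  -0.406  1.563] [-263.5  185.7  109. ]
```

carry_out(motion=[[0.42,-0.406,1.563,-60,40,0,1],[0.42,-0.406,1.563,-110,75,20,1],[0.42,-0.406,1.563,-165,110,50,1],[0.42,-0.406,1.563,-215,150,80,1],[0.42,-0.406,1.563,-263.5,185.7,109,1]])

```text
clock: 0.88
position: [489.8, 198.2, 173.9]
ee_rot: [-0.404, 0.906, -0.011, 0.131]
contact_force: [0.0, 0.5, -0.3]
gripper_width: 85.8
grasp_force: 0.0
```

```bash
python3 - <<'E'
from h import *
Rt=tool(-.033,np.pi/6); n=-Rt.apply([0,0,1]); c=np.array([485.7,262,55])+3.5*n
go(c+90*n,Rt)
E
```

```text
t 0.88 pos [489.8 198.2 173.9] F [ 0.   0.5 -0.3] T [-0.24  0.39 -0.06] w 85.8 g 0.0
row [ 0.207 -0.22   0.84 ] [-6.8 85.7 29.8]
```

carry_out(motion=[[0.207,-0.22,0.84,-6.8,85.7,29.8,1],[0.207,-0.22,0.84,-6.8,85.7,29.8,1],[0.207,-0.22,0.84,-6.8,85.7,29.8,1],[0.207,-0.22,0.84,-6.8,85.7,29.8,1],[0.207,-0.22,0.84,-6.8,85.7,29.8,1]])

```text
clock: 1.5
position: [448.2, 257.4, 147.0]
ee_rot: [-0.183, 0.961, -0.028, 0.204]
contact_force: [0.4, -0.0, 0.5]
gripper_width: 85.7
grasp_force: 0.0
```

```bash
python3 - <<'E'
from h import *
Rt=tool(-.033,np.pi/6); n=-Rt.apply([0,0,1]); c=np.array([485.7,262,55])+3.5*n
go(c+90*n,Rt)
W=get_image("wrist"); np.save("w1.npy",W,allow_pickle=True)
im=W["color"].copy()
S=R.from_euler("z",-.033)*R.from_euler("y",-np.pi/6)
q=proj(W,S.apply([[-58,29,7],[-58,-29,7],[58,-29,7],[58,29,7],[-64,20,2.5],[-64,-20,2.5]])+[485.7,262,55]); print(q.round(1))
crops([(im,0,0)],"pics/d.png",512,384,1.56,1)
E
```

```text
t 1.50 pos [448.2 257.4 147. ] F [ 0.4 -0.   0.5] T [-0.06  0.73  0.02] w 85.7 g 0.0
row [ 0.055 -0.102  0.399] [ 9.8 10.3  6.5]
[[327.1 143.4]
 [250.9 110.1]
 [190.3 259.9]
 [262.3 285.2]
 [317.6 130.1]
 [265.9 107.3]]
```

View pics/d.png

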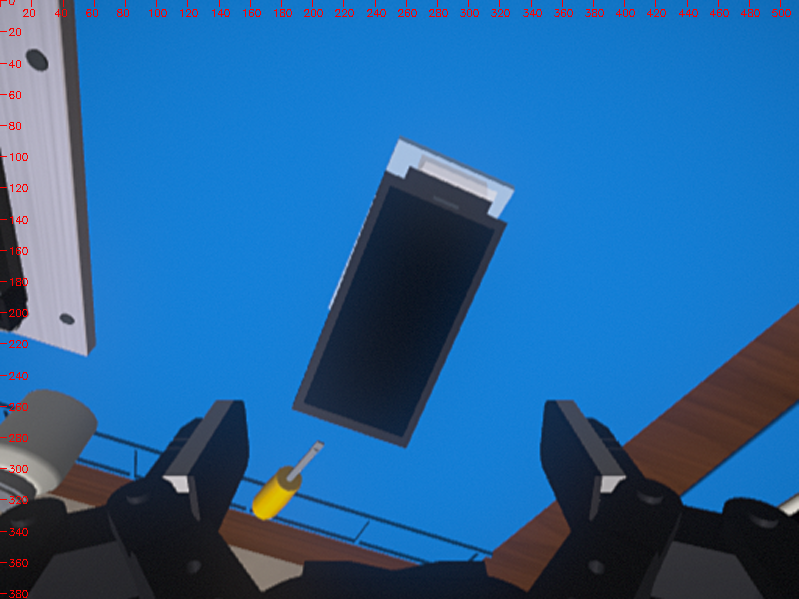

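The wrist view shows the screen's face corners at (248.7,109.6), (324.4,143), (260.3,286.5) and (187.2,262), with the tongue at the top, within 3 px of the prediction. Refining and approaching.

```bash
python3 - <<'E'
from h import *
from scipy.optimize import least_squares
W=np.load("w1.npy",allow_pickle=True).item()
M=np.array([[-58,29,7],[-58,-29,7],[58,-29,7],[58,29,7]]); o=np.array([[324.4,143],[248.7,109.6],[187.2,262],[260.3,286.5]])
def P(v): return (R.from_euler("z",v[3])*R.from_euler("y",-np.pi/6)).apply(M)+v[:3]
f=lambda v:np.r_[(proj(W,P(v))-o).ravel(),(v[2]-55)/2]
s=least_squares(f,[485.7,262,55,-.033],x_scale=[10,10,10,.1]);print(s.x,f(s.x).round(1))
v=s.x; Rt=tool(v[3],np.pi/6); n=-Rt.apply([0,0,1]); c=v[:3]+3.5*n
go(c+45*n,Rt)
E
```

```text
[ 4.85359438e+02  2.60232361e+02  5.69429751e+01 -2.94365123e-02] [ 0.6  0.3 -0.8  0.4  0.3 -0.9 -0.  -0.1  1. ]
t 1.55 pos [446.9 258.1 146.7] F [-2.2  1.2 -1.3] T [-0.    1.    0.07] w 85.0 g 0.0
row [ 0.054 -0.102  0.394] [ 5.1  3.9 49.5]
```

carry_out(motion=[[0.054,-0.102,0.394,5.1,3.9,10,1],[0.054,-0.102,0.394,5.1,3.9,20,1],[0.054,-0.102,0.394,5.1,3.9,49.5,1],[0.054,-0.102,0.394,5.1,3.9,49.5,1],[0.054,-0.102,0.394,5.1,3.9,49.5,1]])

```text
clock: 2.17
position: [494.5, 248.2, 164.1]
ee_rot: [-0.005, 0.979, -0.003, 0.202]
contact_force: [-0.7, 0.5, 0.0]
gripper_width: 85.1
grasp_force: 0.0
```

```bash
python3 - <<'E'
from h import *
v=[485.36,260.2,56,-.0294]; Rt=tool(v[3],np.pi/6); n=-Rt.apply([0,0,1]); c=v[:3]+3.5*n
go(c-5*n,Rt)
E
```

```text
t 2.17 pos [494.5 248.2 164.1] F [-0.7  0.5  0. ] T [-0.01  0.86 -0.03] w 85.1 g 0.0
row [ 0.01  -0.118  0.038] [50.7 13.  97.2]
```

```bash
python3 -c "
from h import *
s=state();print(s['joints'].round(3),s['joint_vel'].round(3))"
```

```text
t 2.17 pos [494.5 248.2 164.1] F [-0.7  0.5  0. ] T [-0.01  0.86 -0.03] w 85.1 g 0.0
[ 0.824  0.205 -0.783  0.799 -0.42  -3.096] [ 0.002 -0.01  -0.004  0.001 -0.004 -0.002]
```

Joint 6 ran into its limit with the camera on the robot side. I'll take the same grasp half a turn round.

carry_out(motion=[[0,0,-0.18,10,0,0,1],[0,0,-0.36,10,0,0,1],[0,0,-0.54,10,0,0,1],[0,0,-0.72,10,0,0,1],[0,0,-0.9,10,0,0,1]])

```text
clock: 2.8
position: [484.8, 248.5, 160.8]
ee_rot: [-0.434, 0.878, -0.091, 0.18]
contact_force: [0.7, -0.3, 0.4]
gripper_width: 85.6
grasp_force: 0.0
```

carry_out(motion=[[0,0,-0.18,0,0,0,1],[0,0,-0.36,0,0,0,1],[0,0,-0.54,0,0,0,1],[0,0,-0.72,0,0,0,1],[0,0,-0.9,0,0,0,1]])

```text
clock: 3.42
position: [484.8, 248.5, 160.8]
ee_rot: [0.772, -0.602, 0.16, -0.123]
contact_force: [-0.8, 1.2, -0.3]
gripper_width: 85.4
grasp_force: 0.0
```

carry_out(motion=[[0,0,-0.18,0,0,0,1],[0,0,-0.36,0,0,0,1],[0,0,-0.54,0,0,0,1],[0,0,-0.72,0,0,0,1],[0,0,-0.9,0,0,0,1]])

```text
clock: 4.05
position: [484.9, 248.4, 160.8]
ee_rot: [0.957, -0.206, 0.198, -0.041]
contact_force: [0.3, -0.2, 0.3]
gripper_width: 85.3
grasp_force: 0.0
```

```bash
sed -i 's/diag(\[-1,1,-1\])/diag([1,-1,-1])/' h.py; python3 - <<'E'
from h import *
v=[485.36,260.2,56,-.0294]; Rt=tool(v[3],np.pi/6); n=-Rt.apply([0,0,1]); c=v[:3]+3.5*n
s=state(); print(s["joints"].round(2)); go(c+50*n,Rt)
E
```

```text
t 4.05 pos [484.9 248.4 160.8] F [ 0.3 -0.2  0.3] T [-0.02  0.8  -0.01] w 85.3 g 0.0
[ 0.83  0.2  -0.81  0.83 -0.41 -0.43]
t 4.05 pos [484.9 248.4 160.8] F [ 0.3 -0.2  0.3] T [-0.02  0.8  -0.01] w 85.3 g 0.0
row [ 0.014  0.117 -0.397] [-48.2   7.9  43.3]
```

carry_out(motion=[[0.014,0.117,-0.397,-48.2,7.9,25,1],[0.014,0.117,-0.397,-48.2,7.9,43.3,1],[0.014,0.117,-0.397,-48.2,7.9,43.3,1],[0.014,0.117,-0.397,-48.2,7.9,43.3,1],[0.014,0.117,-0.397,-48.2,7.9,43.3,1]])

```text
clock: 4.68
position: [457.5, 260.8, 101.9]
ee_rot: [0.966, -0.018, 0.256, 0.004]
contact_force: [-14.8, 19.7, -2.3]
gripper_width: 85.3
grasp_force: 0.0
```

```bash
python3 - <<'E'
from h import *
v=[485.36,260.2,56,-.0294]; Rt=tool(v[3],np.pi/6); n=-Rt.apply([0,0,1]); c=v[:3]+3.5*n
s=state(); print(s["joints"].round(2)); go(c-5*n,Rt)
E
```

```text
t 4.67 pos [457.5 260.8 101.9] F [-14.8  19.7  -2.3] T [2.34 3.2  1.32] w 85.3 g 0.0
[ 0.52  0.26 -1.    2.05 -0.3  -1.  ]
t 4.67 pos [457.5 260.8 101.9] F [-14.8  19.7  -2.3] T [2.34 3.2  1.32] w 85.3 g 0.0
row [ 0.003  0.005 -0.008] [ 1.4 -0.4 55.1]
```

```bash
python3 - <<'E'
from h import *
v=[485.36,260.2,56,-.0294]; n=-tool(v[3],np.pi/6).apply([0,0,1]); c=v[:3]+3.5*n; print(c)
Rt=tool(v[3],.2)
s=state(); print(s["joint_vel"].round(2)); go(c+[-5,0,75],Rt)
E
```

```text
[483.61075626 260.25144259  59.03108891]
t 4.67 pos [457.5 260.8 101.9] F [-14.8  19.7  -2.3] T [2.34 3.2  1.32] w 85.3 g 0.0
[-0.21  0.04 -0.13  0.03  0.05 -0.24]
t 4.67 pos [457.5 260.8 101.9] F [-14.8  19.7  -2.3] T [2.34 3.2  1.32] w 85.3 g 0.0
row [ 0.002 -0.318 -0.008] [ 34.2  -0.3 -17.5]
```

carry_out(motion=[[0,-0.05,0,4,0,-12,1],[0,-0.15,0,10,0,-17,1],[0,-0.25,0,25,0,-17.5,1],[0,-0.318,0,34,0,-17.5,1],[0,-0.318,0,34,0,-17.5,1]])

```text
clock: 5.3
position: [503.7, 246.6, 145.3]
ee_rot: [0.984, -0.031, 0.175, 0.024]
contact_force: [1.7, -1.2, 1.0]
gripper_width: 85.6
grasp_force: 0.0
```

```bash
python3 - <<'E'
from h import *
v=[485.36,260.2,56,-.0294]; n=-tool(v[3],np.pi/6).apply([0,0,1]); c=v[:3]+3.5*n; print(c)
Rt=tool(v[3],.2)
s=state(); print(s["joints"].round(2),s["joint_vel"].round(2)); go(c+[-5,0,75],Rt)
E
```

```text
[483.61075626 260.25144259  59.03108891]
t 5.30 pos [503.7 246.6 145.3] F [ 1.7 -1.2  1. ] T [-0.01  0.47 -0.01] w 85.6 g 0.0
[ 0.84  0.27 -0.71  0.67 -0.49  0.09] [ 0.31  0.11  0.74 -2.2  -0.56  1.86]
t 5.30 pos [503.7 246.6 145.3] F [ 1.7 -1.2  1. ] T [-0.01  0.47 -0.01] w 85.6 g 0.0
row [ 0.046 -0.152 -0.029] [-28.1 -12.3   1.2]
```

carry_out(motion=[[0,0,0,0,0,0,1],[0,0,0,0,0,0,1]])

```text
clock: 5.55
position: [504.1, 246.4, 145.2]
ee_rot: [0.983, -0.031, 0.177, 0.025]
contact_force: [-0.8, -0.2, -0.2]
gripper_width: 85.3
grasp_force: 0.0
```

```bash
python3 - <<'E'
from h import *
v=[485.36,260.2,56,-.0294]; n=-tool(v[3],np.pi/6).apply([0,0,1]); c=v[:3]+3.5*n
Rt=tool(v[3],.2)
s=state(); print(s["joints"].round(2),s["joint_vel"].round(2)); go(c+[0,0,60],Rt)
E
```

```text
t 5.55 pos [504.1 246.4 145.2] F [-0.8 -0.2 -0.2] T [ 0.09  0.7  -0.04] w 85.3 g 0.0
[ 0.83  0.27 -0.71  0.68 -0.49  0.08] [-0.01 -0.   -0.01 -0.02 -0.01  0.01]
t 5.55 pos [504.1 246.4 145.2] F [-0.8 -0.2 -0.2] T [ 0.09  0.7  -0.04] w 85.3 g 0.0
row [ 0.047 -0.156 -0.028] [-29.1 -13.4  16.6]
```

carry_out(motion=[[0.047,-0.156,-0.028,-29.1,-13.4,5,1],[0.047,-0.156,-0.028,-29.1,-13.4,16.6,1],[0.047,-0.156,-0.028,-29.1,-13.4,16.6,1],[0.047,-0.156,-0.028,-29.1,-13.4,16.6,1]])

```text
clock: 6.05
position: [483.8, 259.5, 119.3]
ee_rot: [0.995, -0.016, 0.1, 0.002]
contact_force: [-0.9, -0.4, -0.7]
gripper_width: 85.7
grasp_force: 0.0
```

```bash
python3 - <<'E'
from h import *
v=[485.36,260.2,56,-.0294]; n=-tool(v[3],np.pi/6).apply([0,0,1]); c=v[:3]+3.5*n
Rt=tool(v[3],.2)
s=state(); print(s["joints"].round(2),s["joint_vel"].round(2)); go(c+[0.5,0,-5],Rt)
E
```

```text
t 6.05 pos [483.8 259.5 119.3] F [-0.9 -0.4 -0.7] T [ 0.    0.42 -0.06] w 85.7 g 0.0
[ 0.86  0.32 -0.57  0.29 -0.57  0.44] [ 0.   -0.01  0.   -0.02 -0.    0.01]
t 6.05 pos [483.8 259.5 119.3] F [-0.9 -0.4 -0.7] T [ 0.    0.42 -0.06] w 85.7 g 0.0
row [ 0.001 -0.    -0.002] [-12.7  -0.8  64. ]
```

carry_out(motion=[[0,0,0,-6,-0.8,30,1],[0,0,0,-12.7,-0.8,60,1],[0,0,0,-12.7,-0.8,64,1],[0,0,0,-12.7,-0.8,64,0.3],[0,0,0,-12.7,-0.8,64,0]])

```text
clock: 6.68
position: [484.7, 262.1, 55.9]
ee_rot: [0.995, -0.016, 0.1, 0.0]
contact_force: [-0.1, -0.4, -1.3]
gripper_width: 56.8
grasp_force: 63.4
```

carry_out(motion=[[0,0,0,0,0,0,-0.5],[0,0,0,0,0,0,-1],[0,0,0,0,0,0,-1]])

```text
clock: 7.05
position: [484.6, 262.1, 55.8]
ee_rot: [0.995, -0.016, 0.1, -0.0]
contact_force: [-2.0, -1.5, 6.4]
gripper_width: 56.4
grasp_force: 64.0
```

carry_out(motion=[[0,0,0,-2,0,-6,-1],[0,0,0,-4,0,-14,-1],[0,0,0,0,0,-40,-1],[0,0,0,15,0,-75,-1],[0,0,0,15,0,-75,-1]])

```text
clock: 7.68
position: [485.2, 263.5, 133.9]
ee_rot: [0.995, -0.016, 0.102, -0.002]
contact_force: [0.3, -0.1, -0.3]
gripper_width: 56.4
grasp_force: 64.1
```

```bash
python3 - <<'E'
from h import *
s=state(); print(s["joints"].round(2))
fx=np.array([539.5,29.8,0]); Rf=R.from_euler("z",.0098)
go(fx+Rf.apply([15,0,150]),tool(.0098,-.06))
E
```

```text
t 7.67 pos [485.2 263.5 133.9] F [ 0.3 -0.1 -0.3] T [-0.04  0.48 -0.02] w 56.4 g 64.1
[ 0.86  0.3  -0.55  0.27 -0.6   0.46]
t 7.67 pos [485.2 263.5 133.9] F [ 0.3 -0.1 -0.3] T [-0.04  0.48 -0.02] w 56.4 g 64.1
row [-0.005 -0.264 -0.041] [ 78.6 231.2  -2. ]
```

carry_out(motion=[[0,-0.05,-0.01,16,46,-10,-1],[0,-0.1,-0.02,32,93,-14,-1],[0,-0.16,-0.03,48,139,-14,-1],[-0.003,-0.21,-0.035,63,185,-10,-1],[-0.005,-0.264,-0.041,78.6,231.2,-2,-1]])

```text
clock: 8.3
position: [552.7, 26.8, 147.0]
ee_rot: [0.999, 0.005, -0.034, 0.003]
contact_force: [0.1, 0.7, -1.3]
gripper_width: 56.9
grasp_force: 64.2
```

carry_out(motion=[[0,0,0,0,0,0,-1]])

```text
clock: 8.43
position: [553.1, 25.2, 145.7]
ee_rot: [0.999, 0.002, -0.034, 0.003]
contact_force: [-0.5, 1.0, -1.4]
gripper_width: 56.1
grasp_force: 64.2
```

```bash
python3 - <<'E'
from h import *
s=state(); print(s["ee_rot"].round(4),s["joints"].round(2))
W=get_image("wrist"); np.save("w2.npy",W,allow_pickle=True)
B=get_image("side"); np.save("b2.npy",B,allow_pickle=True)
crops([(W["color"],0,0)],"pics/e.png",512,384,1.56,1)
crops([(B["color"],200,110)],"pics/f.png",130,130,4.6,1)
fx=np.array([539.5,29.8,0]); Rf=R.from_euler("z",.0098)
P=Rf.apply([[-102,0,82],[102,0,82],[-120,-55,12],[-120,55,12],[120,-55,12],[120,55,12]])+fx
print(proj(W,P).round(1),proj(B,P).round(1))
E
```

```text
t 8.43 pos [553.1  25.2 145.7] F [-0.5  1.  -1.4] T [ 0.03 -0.05 -0.05] w 56.1 g 64.2
[ 0.9994  0.0016 -0.0344  0.0033] [ 0.33  0.39 -0.25 -0.02 -1.    1.25]
[[247.  351.5]
 [242.5  61.8]
 [303.8 306.7]
 [191.7 307.7]
 [321.8  35. ]
 [166.5  35.9]] [[236.5 198.4]
 [296.  185.6]
 [237.5 228.2]
 [225.1 208.7]
 [307.3 211.6]
 [291.8 194. ]]
```

View pics/e.png

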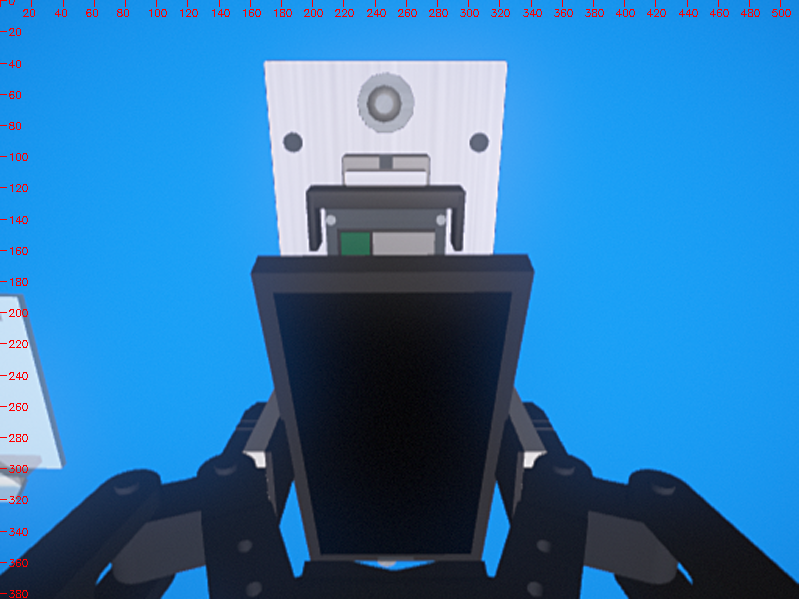

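View pics/f.png

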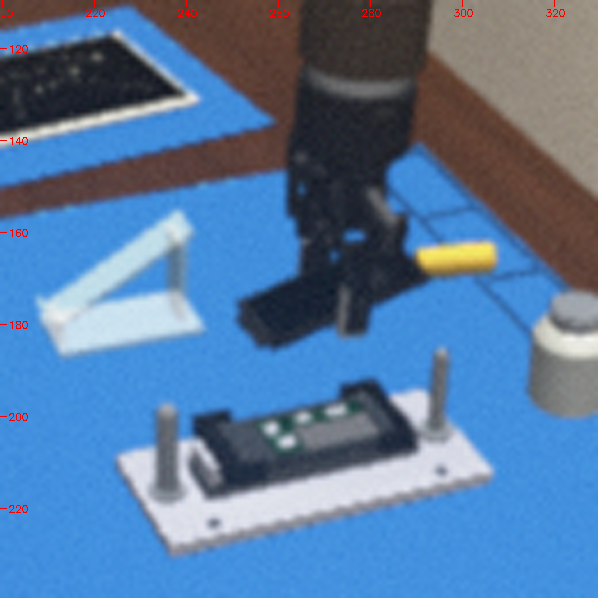

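The wrist view shows the held screen with face far corners at (161.5,174.4) and (341.7,174.4), end-face bottom corners at (165.4,164.1) and (338.5,164.1), and near corners at about (200.6,358) and (309,358). The thin pin's top is at (246.2,66) and the base far corners at (169.2,39.4) and (325,39.4). I'll fit both relative to the tool.

```bash
python3 - <<'E'
from h import *
from scipy.optimize import least_squares
W=np.load("w2.npy",allow_pickle=True).item(); s=state(); Rt=R.from_quat(s["ee_rot"]);p=s["position"]
M=np.array([[58,29,3.5],[58,-29,3.5],[58,29,-3.5],[58,-29,-3.5],[-58,29,3.5],[-58,-29,3.5]])
o=np.array([[161.5,174.4],[341.7,174.4],[165.4,164.1],[338.5,164.1],[200.6,358],[309,358]]); w=np.ones((6,2)); w[4:,1]=.15
pts=lambda v:(R.from_euler("z",v[3])*R.from_euler("y",-v[4])).apply(M)+v[:3]
f=lambda v:np.r_[((proj(W,pts(v))-o)*w).ravel()]
r=least_squares(f,[*p,0,.25],x_scale=[10,10,10,.1,.1]); v=r.x; print("screen",v,r.fun.round(1))
n=Rt.inv().apply(v[:3]-p); print("in tool",n,"tool y axis yaw",Rt.as_matrix()[:,1], "tool tilt",np.arcsin(Rt.as_matrix()[2,0]))
F=np.array([[102,0,82],[120,55,12],[120,-55,12]]);fo=np.array([[246.2,66],[169.2,39.4],[325,39.4]])
g=lambda u:(proj(W,R.from_euler("z",u[2]).apply(F)+[u[0],u[1],0])-fo).ravel()
r=least_squares(g,[539,30,.01],x_scale=[10,10,.1]);print("fix",r.x,r.fun.round(1))
E
```

```text
t 8.53 pos [552.2  27.6 146.4] F [-0.9 -0.9 -1.6] T [ 0.02 -0.12 -0.01] w 56.4 g 64.2
screen [5.51890454e+02 2.52373604e+01 1.50880245e+02 1.42622731e-02
 2.58526784e-01] [ 0.1  1.5  0.9 -0.6  0.6  0.5 -0.7 -1.5 -1.1  0.1 -0.6 -0.1]
in tool [-0.65217651  2.39462739 -4.46883623] tool y axis yaw [ 0.00734139 -0.9999547   0.00605848] tool tilt -0.06766721533419136
fix [5.37190217e+02 2.83125375e+01 4.69667036e-03] [ 0.1  0.5  0.5 -0.4 -0.6 -0.3]
```

```bash
cat >> h.py <<'E'
FX=np.array([538.,28.4,0]); FY=.006; REL=.326; CT=np.array([-1,0,-5.])
def tip(x,z,th,dy=0):
    """TCP pose putting tongue's lower edge at fixture x,z with screen slant th"""
    c=FX+R.from_euler("z",FY).apply([x,dy,z])+(R.from_euler("z",FY)*R.from_euler("y",-th)).apply([64,0,3.5])
    Rt=tool(FY,th-REL); return c-Rt.apply(CT),Rt
def where(s=None):
    s=s or state(); Rt=R.from_quat(s["ee_rot"]); c=s["position"]+Rt.apply(CT); Rs=Rt*tool(0,-REL).inv()
    i=R.from_euler("z",-FY); t=i.apply(c+Rs.apply([-64,0,-3.5])-FX); e=(i*Rs).as_euler("zyx")
    print("tip",t.round(1),"slant %.3f yaw %.3f roll %.3f"%(-e[1],e[0],e[2]),"centre",i.apply(c-FX).round(1))
E
python3 - <<'E'
from h import *
s=state(); where(s); go(*tip(-45,52,.45),s)
E
```

```text
t 8.53 pos [552.2  27.6 146.4] F [-0.9 -0.9 -1.6] T [ 0.02 -0.12 -0.01] w 56.4 g 64.2
tip [-47.4  -1.  131.7] slant 0.258 yaw 0.001 roll -0.006 centre [ 13.6  -0.8 151.4]
row [0.006 0.192 0.002] [ 3.1 -1.3 68.2]
```

carry_out(motion=[[0,0.08,0,1,-0.5,15,-1],[0.006,0.16,0.002,3.1,-1.3,35,-1],[0.006,0.192,0.002,3.1,-1.3,45,-1],[0.006,0.192,0.002,3.1,-1.3,45,-1],[0.006,0.192,0.002,3.1,-1.3,45,-1]])

```text
clock: 9.15
position: [553.8, 30.2, 103.3]
ee_rot: [0.998, 0.004, 0.064, -0.001]
contact_force: [0.3, 0.2, -1.0]
gripper_width: 56.4
grasp_force: 64.3
```

```bash
python3 - <<'E'
from h import *
s=state(); where(s)
W=get_image("wrist"); im=W["color"].astype(float); s2=state()
print("cam-TCP in tool", R.from_quat(s["ee_rot"]).inv().apply(W["position"]-s["position"]).round(1))
red=im[:,:,2]; cv2.imwrite("pics/g.png",W["color"])
L=[];Rr=[]
for r in range(30,110,4):
    x=np.where(red[r,100:420]>120)[0]+100
    if len(x)>20:
        a,b=x[0],x[-1]; L.append((a-.5,r));Rr.append((b+.5,r))
Lw=np.array([onz(W,p,12) for p in L]);Rw=np.array([onz(W,p,12) for p in Rr])
for l,rw in zip(Lw,Rw): print(l[:2].round(1),rw[:2].round(1),((l[1]+rw[1])/2).round(2),(l[1]-rw[1]).round(1))
E
```

```text
t 9.15 pos [553.8  30.2 103.3] F [ 0.3  0.2 -1. ] T [ 0.03  0.31 -0.02] w 56.4 g 64.3
tip [-41.8   1.5  76.9] slant 0.454 yaw 0.003 roll 0.002 centre [ 14.2   1.7 108.1]
t 9.20 pos [554.1  30.  103.4] F [ 0.7 -0.1 -0.8] T [ 0.03  0.28 -0.02] w 56.5 g 64.3
cam-TCP in tool [  77.8   -0.4 -128.7]
[657.   84.2] [658.1 -25.1] 29.54 109.3
[654.5  84.9] [655.6 -26.6] 29.18 111.5
[651.9  84.4] [653.  -26.7] 28.82 111.1
[649.4  84.5] [650.5 -26.2] 29.12 110.7
[646.8  84.5] [647.9 -26.4] 29.09 110.9
[644.2  84.6] [645.3 -26.5] 29.06 111.1
[641.6  84.7] [642.7 -26.7] 29.03 111.4
[639.   84.8] [640.1 -26.8] 29.0 111.6
[636.4  84.9] [637.5 -26.3] 29.31 111.2
[633.8  84.3] [634.9 -26.4] 28.94 110.7
```

```bash
python3 - <<'E'
from h import *
s=state(); where(s); go(*tip(-45,50,.45),s); go(*tip(-45,45,.45),s)
E
```

```text
t 9.20 pos [554.1  30.  103.4] F [ 0.7 -0.1 -0.8] T [ 0.03  0.28 -0.02] w 56.5 g 64.3
tip [-41.5   1.4  77. ] slant 0.454 yaw 0.003 roll 0.002 centre [ 14.5   1.5 108.2]
row [-0.001 -0.004  0.002] [-6.9  1.5 26.6]
row [-0.001 -0.004  0.002] [-7.5  1.5 31.5]
```

carry_out(motion=[[0,0,0,-6.9,1.5,15,-1],[0,0,0,-6.9,1.5,26.6,-1],[0,0,0,-7.5,1.5,31.5,-1],[0,0,0,-7.5,1.5,31.5,-1]])

```text
clock: 9.7
position: [550.2, 27.6, 70.1]
ee_rot: [0.998, 0.004, 0.063, -0.0]
contact_force: [0.1, 0.1, -1.1]
gripper_width: 56.1
grasp_force: 64.3
```

```bash
python3 - <<'E'
from h import *
s=state(); where(s); go(*tip(-45,43,.45),s)
E
```

```text
t 9.70 pos [550.2  27.6  70.1] F [ 0.1  0.1 -1.1] T [0.02 0.24 0.01] w 56.1 g 64.3
tip [-45.4  -1.   43.8] slant 0.453 yaw 0.001 roll 0.001 centre [10.6 -0.9 74.9]
row [-0.    -0.003  0.001] [ 0.4 -0.9  1. ]
```

carry_out(motion=[[0,0,0,0.2,-0.5,0.8,-1],[0,0,0,0.2,-0.5,0.8,-1]])

```text
clock: 9.95
position: [550.6, 28.2, 69.9]
ee_rot: [0.998, 0.004, 0.064, -0.0]
contact_force: [0.5, -0.1, -1.7]
gripper_width: 56.5
grasp_force: 64.3
```

carry_out(motion=[[0,0,0,0.1,0,1,-1],[0,0,0,0.1,0,1,-1]])

```text
clock: 10.2
position: [550.6, 28.1, 68.7]
ee_rot: [0.998, 0.004, 0.064, -0.0]
contact_force: [0.1, 0.1, -0.4]
gripper_width: 56.4
grasp_force: 64.3
```

carry_out(motion=[[0,0,0,0.1,0,1,-1],[0,0,0,0.1,0,1,-1]])

```text
clock: 10.45
position: [550.9, 28.1, 67.9]
ee_rot: [0.998, 0.004, 0.064, -0.0]
contact_force: [0.3, -0.4, 1.8]
gripper_width: 56.5
grasp_force: 64.4
```

carry_out(motion=[[0,0,0,0.1,0,0.8,-1],[0,0,0,0.1,0,0.8,-1]])

```text
clock: 10.7
position: [551.3, 28.1, 67.2]
ee_rot: [0.998, 0.004, 0.064, -0.0]
contact_force: [-0.4, 0.4, 3.5]
gripper_width: 56.4
grasp_force: 64.5
```

```bash
python3 - <<'E'
from h import *
s=state(); where(s)
E
```

```text
t 10.70 pos [551.3  28.1  67.2] F [-0.4  0.4  3.5] T [0.   0.44 0.04] w 56.4 g 64.5
tip [-44.4  -0.4  40.9] slant 0.454 yaw 0.002 roll 0.001 centre [11.6 -0.4 72.1]
```

Ledge touched at a tip height of about 41.7. I'll lift slightly and slide toward the cap.

carry_out(motion=[[0,0,0,0.1,-0.3,-0.8,-1],[0,0,0,-1.9,-0.3,-1,-1],[0,0,0,-3.9,-0.3,-1.3,-1],[0,0,0,-5.9,-0.3,-1.5,-1],[0,0,0,-5.9,-0.3,-1.5,-1]])

```text
clock: 11.32
position: [545.1, 28.5, 67.8]
ee_rot: [0.998, 0.004, 0.064, -0.001]
contact_force: [1.2, 1.1, 3.1]
gripper_width: 56.8
grasp_force: 64.4
```

```bash
python3 - <<'E'
from h import *
s=state(); where(s)
E
```

```text
t 11.32 pos [545.1  28.5  67.8] F [1.2 1.1 3.1] T [ 0.26 -0.1  -0.03] w 56.8 g 64.4
tip [-50.6   0.   41.4] slant 0.454 yaw 0.001 roll 0.001 centre [ 5.4  0.1 72.6]
```

carry_out(motion=[[0,0,0,0,0,-0.5,-1],[0,0,0,-1.5,0,-0.7,-1],[0,0,0,-3,0,-0.9,-1],[0,0,0,-3,0,-0.9,-1]])

```text
clock: 11.82
position: [541.4, 28.2, 67.9]
ee_rot: [0.998, 0.004, 0.063, -0.0]
contact_force: [1.9, 0.5, 1.6]
gripper_width: 56.1
grasp_force: 64.4
```

carry_out(motion=[[0,0,0,-1,0,-0.1,-1],[0,0,0,-2,0,-0.25,-1],[0,0,0,-2,0,-0.25,-1]])

```text
clock: 12.2
position: [539.6, 28.2, 68.0]
ee_rot: [0.998, 0.004, 0.063, -0.0]
contact_force: [0.6, -0.3, 1.0]
gripper_width: 56.6
grasp_force: 64.4
```

carry_out(motion=[[0,0,0,-1,0,-0.1,-1],[0,0,0,-2,0,-0.25,-1],[0,0,0,-2,0,-0.25,-1]])

```text
clock: 12.58
position: [537.6, 28.2, 68.0]
ee_rot: [0.998, 0.004, 0.063, -0.0]
contact_force: [0.4, -0.6, 1.4]
gripper_width: 56.8
grasp_force: 64.5
```

carry_out(motion=[[0,0,0,-1,0,-0.1,-1],[0,0,0,-2,0,-0.25,-1],[0,0,0,-2,0,-0.25,-1]])

```text
clock: 12.95
position: [535.6, 28.2, 68.1]
ee_rot: [0.998, 0.004, 0.063, -0.0]
contact_force: [1.1, 0.4, 1.4]
gripper_width: 56.7
grasp_force: 64.5
```

```bash
python3 - <<'E'
from h import *
s=state(); where(s)
E
```

```text
t 12.95 pos [535.6  28.2  68.1] F [1.1 0.4 1.4] T [ 0.08  0.07 -0.03] w 56.7 g 64.5
tip [-60.1  -0.2  41.7] slant 0.453 yaw 0.001 roll 0.001 centre [-4.  -0.2 72.9]
```

carry_out(motion=[[0,0,0,-1,0,-0.1,-1],[0,0,0,-2,0,-0.25,-1],[0,0,0,-2,0,-0.25,-1]])

```text
clock: 13.32
position: [533.6, 28.2, 68.1]
ee_rot: [0.998, 0.004, 0.063, -0.0]
contact_force: [0.7, 0.4, 1.0]
gripper_width: 56.4
grasp_force: 64.4
```

carry_out(motion=[[0,0,0,-1,0,-0.1,-1],[0,0,0,-2,0,-0.25,-1],[0,0,0,-2,0,-0.25,-1]])

```text
clock: 13.7
position: [533.0, 28.5, 68.7]
ee_rot: [0.998, 0.004, 0.065, -0.001]
contact_force: [4.9, -0.9, 1.2]
gripper_width: 56.5
grasp_force: 64.4
```

```bash
python3 - <<'E'
from h import *
s=state(); where(s)
E
```

```text
t 13.70 pos [533.   28.5  68.7] F [ 4.9 -0.9  1.2] T [-0.52 -1.02 -0.06] w 56.5 g 64.4
tip [-62.5   0.   42.2] slant 0.456 yaw 0.002 roll 0.002 centre [-6.6  0.1 73.5]
```

```bash
python3 - <<'E'
from h import *
s=state(); where(s)
for th in (.38,.3,.22,.15): go(*tip(-62.3,42.1,th),s)
E
```

```text
t 13.70 pos [533.   28.5  68.7] F [ 4.9 -0.9  1.2] T [-0.52 -1.02 -0.06] w 56.5 g 64.4
tip [-62.5   0.   42.2] slant 0.456 yaw 0.002 roll 0.002 centre [-6.6  0.1 73.5]
row [-0.001 -0.076  0.002] [1.5 0.1 4.8]
row [-0.001 -0.156  0.002] [2.4 0.1 9.7]
row [-0.001 -0.236  0.002] [ 2.9  0.1 14.8]
row [-0.001 -0.306  0.002] [ 3.1  0.1 19.2]
```

carry_out(motion=[[0,-0.076,0.002,2,0.1,4.8,-1],[0,-0.156,0.002,2.9,0.1,9.7,-1],[0,-0.236,0.002,3.4,0.1,14.8,-1],[0,-0.236,0.002,3.4,0.1,14.8,-1]])

```text
clock: 14.2
position: [537.6, 28.2, 53.2]
ee_rot: [0.999, 0.002, -0.055, 0.0]
contact_force: [1.8, -0.1, 2.8]
gripper_width: 56.8
grasp_force: 64.5
```

```bash
python3 - <<'E'
from h import *
s=state(); where(s)
for th in (.15,.1): go(*tip(-62.4,42.1,th),s)
E
```

```text
t 14.20 pos [537.6  28.2  53.2] F [ 1.8 -0.1  2.8] T [ 0.21 -0.51 -0.05] w 56.8 g 64.5
tip [-62.6  -0.1  41.1] slant 0.217 yaw -0.002 roll -0.000 centre [-0.9 -0.2 58.3]
row [-0.    -0.067 -0.002] [ 1.2 -0.2  3. ]
row [-0.    -0.117 -0.002] [ 1.9 -0.2  6.1]
```

carry_out(motion=[[0,-0.067,0.002,1.2,-0.2,3.2,-1],[0,-0.117,0.002,1.9,-0.2,6.3,-1],[0,-0.117,0.002,1.9,-0.2,6.3,-1]])

```text
clock: 14.58
position: [537.1, 28.2, 46.6]
ee_rot: [0.994, 0.001, -0.113, 0.0]
contact_force: [0.6, -1.1, 0.1]
gripper_width: 56.5
grasp_force: 64.4
```

```bash
python3 - <<'E'
from h import *
s=state(); where(s)
for th in (.05,.02,0): go(*tip(-62.4,41.8,th),s)
E
```

```text
t 14.57 pos [537.1  28.2  46.6] F [ 0.6 -1.1  0.1] T [ 0.06 -0.37 -0.02] w 56.5 g 64.4
tip [-64.1   0.   42. ] slant 0.099 yaw -0.003 roll -0.001 centre [-0.8 -0.2 51.7]
row [-0.    -0.049 -0.003] [ 2.6 -0.2  2.7]
row [-0.    -0.079 -0.003] [ 3.  -0.2  4.6]
row [-0.    -0.099 -0.003] [ 3.3 -0.2  5.8]
```

carry_out(motion=[[0,-0.03,0.003,1.6,-0.2,1.3,-1],[0,-0.055,0.003,2.4,-0.2,3,-1],[0,-0.079,0.003,2.9,-0.2,4.6,-1],[0,-0.079,0.003,2.9,-0.2,4.6,-1]])

```text
clock: 15.08
position: [538.5, 28.4, 41.8]
ee_rot: [0.988, -0.0, -0.154, 0.001]
contact_force: [-3.4, -0.5, 0.1]
gripper_width: 56.6
grasp_force: 64.3
```

```bash
python3 - <<'E'
from h import *
s=state(); where(s)
go(*tip(-62.4,41.5,0),s)
E
```

```text
t 15.07 pos [538.5  28.4  41.8] F [-3.4 -0.5  0.1] T [ 0.08  0.28 -0.08] w 56.6 g 64.3
tip [-62.8   0.4  42.3] slant 0.017 yaw -0.006 roll -0.001 centre [ 1.1  0.  46.9]
row [-0.001 -0.017 -0.006] [1.  0.  1.7]
```

carry_out(motion=[[0,0,0.003,-0.6,0,0.2,-1],[0,-0.01,0.006,-0.2,0,1,-1],[0,-0.018,0.006,0.2,0,1.8,-1],[0,-0.018,0.006,0.2,0,1.8,-1]])

```text
clock: 15.58
position: [538.5, 28.4, 41.4]
ee_rot: [0.987, -0.003, -0.162, 0.001]
contact_force: [-6.4, 0.0, 6.5]
gripper_width: 56.8
grasp_force: 64.9
```

```bash
python3 - <<'E'
from h import *
s=state(); where(s)
W=get_image("wrist");B=get_image("side");A=get_image("scene")
a=cv2.resize(W["color"][0:384,100:420],(400,480)); 
b=cv2.resize(B["color"][160:240,216:316],(400,320),interpolation=cv2.INTER_CUBIC); c=cv2.resize(A["color"][170:270,215:315],(400,280),interpolation=cv2.INTER_CUBIC)
cv2.imwrite("pics/i.png",np.hstack([np.vstack([a,np.zeros((120,400,3),np.uint8)]),np.vstack([b,c])]))
E
```

```text
t 15.57 pos [538.5  28.4  41.4] F [-6.4  0.   6.5] T [ 0.3   1.48 -0.05] w 56.8 g 64.9
tip [-62.8   0.7  42.9] slant -0.000 yaw -0.011 roll -0.003 centre [ 1.2  0.  46.4]
```

View pics/i.png

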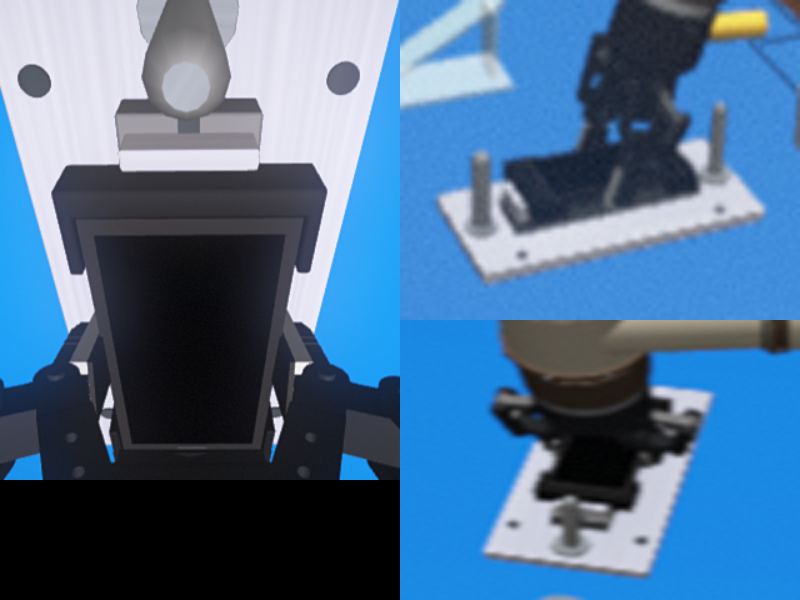

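carry_out(motion=[[0,0,-0.006,-0.6,0,0,-1],[0,0,-0.011,-1.2,0,0.3,-1],[0,0,-0.011,-1.2,0,0.3,-1]])

```text
clock: 16.1
position: [538.4, 28.2, 41.3]
ee_rot: [0.987, 0.002, -0.161, 0.0]
contact_force: [-4.1, -0.6, 5.7]
gripper_width: 56.8
grasp_force: 64.8
```

```bash
python3 - <<'E'
from h import *
where()
E
```

```text
t 16.10 pos [538.4  28.2  41.3] F [-4.1 -0.6  5.7] T [-0.19  0.94 -0.25] w 56.8 g 64.8
tip [-63.   -0.1  42.7] slant 0.003 yaw -0.002 roll 0.000 centre [ 1.  -0.2 46.3]
```

carry_out(motion=[[0,0,0,-0.9,0,0,-1],[0,0,0,-1.6,0,0,-1],[0,0,0,-1.6,0,0,-1]])

```text
clock: 16.48
position: [538.2, 28.5, 41.3]
ee_rot: [0.987, 0.003, -0.159, 0.0]
contact_force: [0.4, -1.2, 2.4]
gripper_width: 56.7
grasp_force: 64.6
```

```bash
python3 - <<'E'
from h import *
where()
E
```

```text
t 16.48 pos [538.2  28.5  41.3] F [ 0.4 -1.2  2.4] T [-0.5  -0.5   0.29] w 56.7 g 64.6
tip [-63.1   0.1  42.5] slant 0.006 yaw 0.000 roll 0.001 centre [ 0.8  0.1 46.4]
```

carry_out(motion=[[0,0,0,0,0,0,0.5],[0,0,0,0,0,0,0.5],[0,0,0,0,0,0,0.5]])

```text
clock: 16.85
position: [536.9, 28.8, 40.8]
ee_rot: [0.987, 0.003, -0.161, -0.0]
contact_force: [0.4, 0.0, 0.2]
gripper_width: 64.5
grasp_force: 0.0
```

```bash
python3 - <<'E'
from h import *
where()
W=get_image("wrist");B=get_image("side")
a=cv2.resize(W["color"][0:384,100:420],(480,576)); 
b=cv2.resize(B["color"][160:240,236:316],(320,320),interpolation=cv2.INTER_CUBIC)
cv2.imwrite("pics/j.png",np.hstack([a,np.vstack([b,np.zeros((256,320,3),np.uint8)])]))
E
```

```text
t 16.85 pos [536.9  28.8  40.8] F [0.4 0.  0.2] T [ 0.01 -0.61  0.04] w 64.5 g 0.0
tip [-64.4   0.5  42.1] slant 0.003 yaw -0.001 roll 0.001 centre [-0.4  0.4 45.8]
```

View pics/j.png

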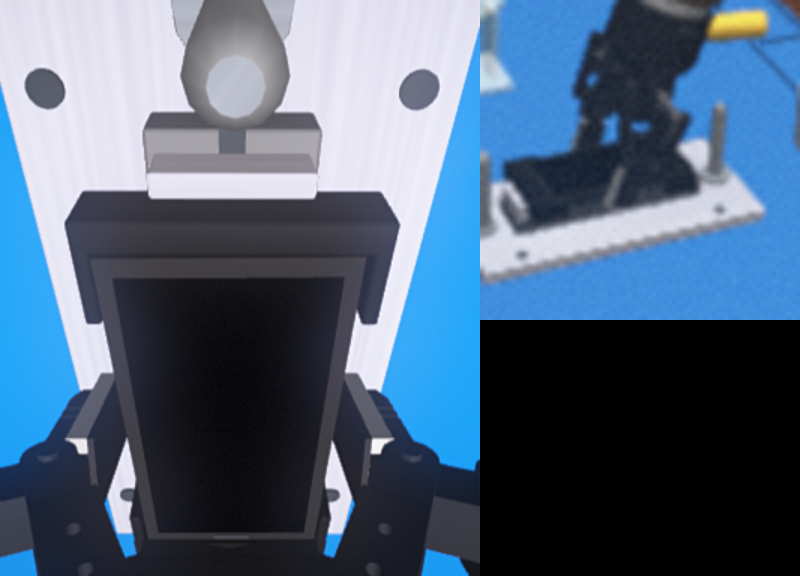

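The screen lies within the bumpers, and its far edge meets the wall's inner edge with no end face standing proud. The gripper is open at 64.5 mm. Retreating straight up, then on to the plate.

carry_out(motion=[[0,0,0,-3,0.4,-9.5,0.5],[0,0,0,-9,0.4,-28.5,0.5],[0,0.05,0,-18,0.4,-57,0.5],[0,0.16,0,-28,0.4,-90,0.5],[0,0.32,0,-45,0.4,-120,0.5]])

```text
clock: 17.58
position: [534.1, 28.3, 171.1]
ee_rot: [1.0, 0.002, 0.002, -0.001]
contact_force: [0.3, 0.5, 0.8]
gripper_width: 64.3
grasp_force: 0.0
```

```bash
cat >> h.py <<'E'
def ptool(yaw): return R.from_euler("z",yaw)*R.from_matrix([[0,-1,0],[-1,0,0],[0,0,-1]])
E
python3 - <<'E'
from h import *
s=state(); print(s["joints"].round(2)); go([559.8,-298.4,190],ptool(-.0954),s)
W=get_image("wrist"); cv2.imwrite("pics/k.png",W["color"]); np.save("w3.npy",W,allow_pickle=True)
E
```

```text
t 17.57 pos [534.1  28.3 171.1] F [0.3 0.5 0.8] T [0.02 0.07 0.03] w 64.3 g 0.0
[ 0.36  0.3  -0.32  0.   -0.94  1.22]
row [-0.005 -0.002  1.671] [ 24.2 326.8 -19.3]
```

carry_out(motion=[[0,0,0.18,0,40,-15,1],[0,0,0.36,5,100,-19,1],[0,0,0.54,10,160,-19,1],[0,0,0.72,16,220,-19,1],[0,0,0.9,22,280,-19,1]])

```text
clock: 18.25
position: [555.8, -253.8, 188.7]
ee_rot: [0.9, -0.435, -0.001, 0.0]
contact_force: [0.3, 0.2, 0.0]
gripper_width: 85.4
grasp_force: 0.0
```

```bash
python3 - <<'E'
from h import *
s=state(); print(s["joints"].round(2)); go([559.8,-298.4,170],ptool(-.0954),s)
E
```

```text
t 18.25 pos [ 555.8 -253.8  188.7] F [0.3 0.2 0. ] T [ 0.03 -0.13  0.07] w 85.4 g 0.0
[-0.16  0.41 -0.11 -0.   -1.06  0.83]
row [0.002 0.001 0.766] [37.5 24.5 18.7]
```

carry_out(motion=[[0,0,0.18,10,6,5,1],[0,0,0.36,20,12,10,1],[0,0,0.54,30,20,15,1],[0,0,0.72,37.5,24.5,18.7,1],[0,0,0.766,37.5,24.5,18.7,1]])

```text
clock: 18.88
position: [559.7, -297.1, 169.1]
ee_rot: [-0.673, 0.739, 0.002, -0.001]
contact_force: [0.1, -0.2, -0.6]
gripper_width: 85.4
grasp_force: 0.0
```

carry_out(motion=[[0,0,0,0,0,0,1],[0,0,0,0,0,0,1]])

```text
clock: 19.12
position: [560.1, -296.4, 169.5]
ee_rot: [-0.675, 0.738, 0.001, -0.001]
contact_force: [0.4, 0.4, 0.8]
gripper_width: 85.3
grasp_force: 0.0
```

```bash
python3 - <<'E'
from h import *
s=state(); print(s["joints"].round(2)); go([559.8,-298.4,100],ptool(-.0954),s)
W=get_image("wrist"); np.save("w4.npy",W,allow_pickle=True)
crops([(W["color"],0,0)],"pics/l.png",512,384,1.56,1)
P=R.from_euler("z",-.0954).apply([[-120,40,20],[-120,-40,20],[120,-40,20],[120,40,20],[-102,0,20],[102,0,20],[-8,32,57],[8,-32,57]])+[559.8,-298.4,0]
print((proj(W,P)*1.56).round(0))
E
```

```text
t 19.12 pos [ 560.1 -296.4  169.5] F [0.4 0.4 0.8] T [-0.02 -0.03 -0.01] w 85.3 g 0.0
[-0.23  0.46 -0.07 -0.   -1.04  0.14]
row [0.003 0.001 0.006] [ 2.1 -0.1 69.5]
[[595. 349.]
 [614. 213.]
 [171. 210.]
 [188. 347.]
 [572. 284.]
 [212. 282.]
 [407. 362.]
 [376. 239.]]
```

View pics/l.png

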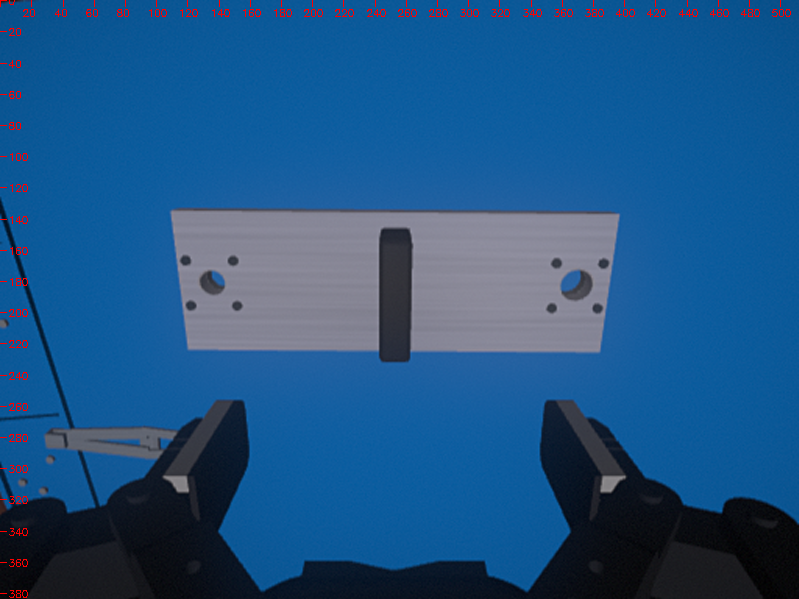

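The plate view matches the prediction within 4 px: wide hole on the right (robot end) at (369,182), narrow hole at (136,181), bar centred at (253.5,189). The plate's wide end already faces the thick pin's side. Gripping it.

carry_out(motion=[[0,0,0.006,2,1.4,50,1],[0,0,0.006,2,1.4,100,1],[0,0,0.006,2,1.4,123.5,1],[0,0,0.006,2,1.4,123.5,1],[0,0,0.006,2,1.4,123.5,0]])

```text
clock: 19.8
position: [559.2, -298.5, 47.0]
ee_rot: [-0.673, 0.74, 0.0, -0.0]
contact_force: [0.8, -0.2, 0.5]
gripper_width: 70.2
grasp_force: 0.0
```

carry_out(motion=[[0,0,0,0,0,0,-0.5],[0,0,0,0,0,0,-1],[0,0,0,0,0,0,-1],[0,0,0,0,0,0,-1]])

```text
clock: 20.3
position: [558.7, -298.3, 46.6]
ee_rot: [-0.672, 0.74, 0.001, -0.0]
contact_force: [0.2, 1.6, 5.1]
gripper_width: 14.9
grasp_force: 59.5
```

carry_out(motion=[[0,0,0,0,0,-15,-1],[0,0,0,0,0,-50,-1],[0,0,0,0,0,-90,-1],[0,0,0,0,0,-115,-1],[0,0,0,0,0,-115,-1]])

```text
clock: 20.92
position: [559.0, -298.4, 162.3]
ee_rot: [-0.672, 0.74, -0.0, 0.0]
contact_force: [0.1, 0.4, -5.2]
gripper_width: 15.1
grasp_force: 59.1
```

```bash
python3 - <<'E'
from h import *
s=state(); print(s["joints"].round(2)); go([538,28.5,162],ptool(.006),s)
W=get_image("wrist"); np.save("w5.npy",W,allow_pickle=True); cv2.imwrite("pics/m.png",W["color"])
E
```

```text
t 20.93 pos [ 559.  -298.4  162.3] F [ 0.1  0.4 -5.2] T [-0.03 -0.01 -0.02] w 15.1 g 59.1
[-0.24  0.46 -0.08 -0.   -1.02  0.14]
row [-0.     0.    -0.102] [-323.4   52.4    0.4]
```

carry_out(motion=[[0,0,-0.02,-40,6,0,-1],[0,0,-0.04,-95,15,0,-1],[0,0,-0.06,-150,24,0,-1],[0,0,-0.08,-205,33,0,-1],[0,0,-0.1,-260,42,0,-1]])

```text
clock: 21.6
position: [539.6, -33.9, 158.4]
ee_rot: [0.708, -0.706, -0.003, 0.003]
contact_force: [0.5, 1.3, -4.8]
gripper_width: 15.1
grasp_force: 59.1
```

carry_out(motion=[[0,0,-0.002,-35,6,0,-1],[0,0,-0.002,-60,9,0,-1],[0,0,-0.002,-63.4,10,0,-1],[0,0,-0.002,-63.4,10,0,-1],[0,0,-0.002,-63.4,10,0,-1]])

```text
clock: 22.22
position: [531.0, 27.0, 160.2]
ee_rot: [0.709, -0.705, -0.002, 0.001]
contact_force: [-0.2, 0.1, -4.5]
gripper_width: 14.8
grasp_force: 59.1
```

```bash
python3 - <<'E'
from h import *
s=state(); print(s["joints"].round(2)); go([538,28.5,162],ptool(.006),s)
W=get_image("wrist"); np.save("w6.npy",W,allow_pickle=True)
i=W["color"]; crops([(i,0,0)],"pics/n.png",512,384,1.56,1)
P=R.from_euler("z",.006).apply([[-102,0,115],[102,0,115],[-102,0,82],[102,0,82],[-120,-40,135],[120,-40,135],[-120,-55,12],[120,-55,12]])+[538,28.5,0]
print((proj(W,P)*1.56).round(0))
E
```

```text
t 22.23 pos [531.   27.  160.2] F [-0.2  0.1 -4.5] T [-0.03  0.01  0.01] w 14.8 g 59.1
[ 0.36  0.31 -0.34 -0.   -0.93 -0.35]
row [ 0.005  0.    -0.001] [-1.5 -7.  -1.8]
[[645. 365.]
 [ 99. 366.]
 [609. 334.]
 [141. 334.]
 [753. 275.]
 [-17. 276.]
 [603. 190.]
 [153. 190.]]
```

View pics/n.png

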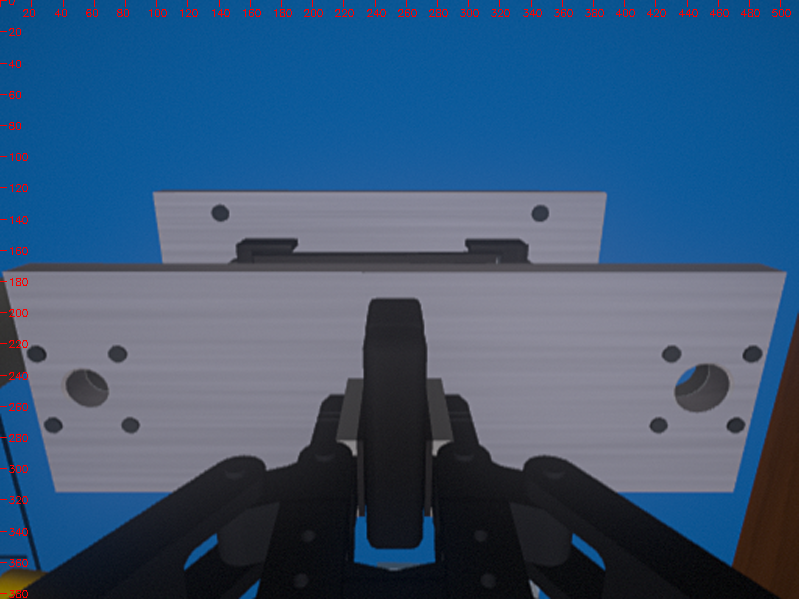

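The wrist view shows the fixture base's near corners at (98,122) and (388,122), as predicted. The held plate's top corners are at (2,174), (504,174), (36,315) and (470.5,315). I'll fit the plate in the hand.

```bash
python3 - <<'E'
from h import *
from scipy.optimize import least_squares
W=np.load("w6.npy",allow_pickle=True).item(); p=np.array([531,27,160.2])
M=np.array([[120,-40,-30],[-120,-40,-30],[120,40,-30],[-120,40,-30],[102,0,-30],[-102,0,-30]],float)
o=np.array([[3,272],[786,272],[56,491],[734,491],[86,388],[702,387]])/1.56
f=lambda v:(proj(W,R.from_euler("zyx",v[3:]).apply(M)+v[:3])-o).ravel()
r=least_squares(f,[531,27,163,.003,0,0],x_scale=[10,10,10,.1,.1,.1]);print("plate grip",r.x.round(4),r.fun.round(1),"minus TCP",(r.x[:3]-p).round(2))
F=np.array([[120,-55,12],[-120,-55,12]]);fo=np.array([[153,191],[606,191]])/1.56
g=lambda u:(proj(W,R.from_euler("z",.006).apply(F)+[u[0],u[1],0])-fo).ravel()
r=least_squares(g,[538,28.5]);print("fix",r.x,r.fun.round(1))
m=R.from_quat(read_state()["ee_rot"]).as_matrix();print(m.round(4)); state()
E
```

```text
plate grip [5.303047e+02 2.645280e+01 1.672799e+02 7.200000e-03 5.700000e-03
 3.500000e-03] [ 0.1 -0.4 -0.2 -0.9  0.1 -0.2 -0.5 -0.2 -0.1  0.6  0.6  1.1] minus TCP [-0.7  -0.55  7.08]
fix [537.16210647  28.79658288] [ 0.9 -0.  -0.9 -0.2]
[[ 4.5e-03 -1.0e+00 -4.0e-03]
 [-1.0e+00 -4.5e-03  5.0e-04]
 [-5.0e-04  4.0e-03 -1.0e+00]]
t 22.27 pos [531.2  27.  160.5] F [ 0.4 -0.4 -5.3] T [-0. -0. -0.] w 15.0 g 59.1
```

carry_out(motion=[[0.005,0,-0.001,-2,-6.7,0,-1],[0.005,0,-0.001,-2,-6.7,12,-1],[0.005,0,-0.001,-2,-6.7,26,-1],[0.005,0,-0.001,-2,-6.7,26,-1],[0.005,0,-0.001,-2,-6.7,26,-1]])

```text
clock: 22.9
position: [538.1, 30.0, 134.7]
ee_rot: [0.71, -0.705, 0.0, -0.001]
contact_force: [0.2, -0.1, -4.6]
gripper_width: 14.8
grasp_force: 59.1
```

```bash
python3 - <<'E'
from h import *
s=state(); go([537.9,29,134],ptool(.006),s)
E
```

```text
t 22.90 pos [538.1  30.  134.7] F [ 0.2 -0.1 -4.6] T [ 0.01 -0.03  0.01] w 14.8 g 59.1
row [-0.002  0.001  0.001] [1.  0.2 0.7]
```

carry_out(motion=[[-0.001,0,0,0.8,0.2,2,-1],[-0.001,0,0,0.8,0.2,4,-1],[-0.001,0,0,0.8,0.2,6,-1],[-0.001,0,0,0.8,0.2,8,-1],[-0.001,0,0,0.8,0.2,8,-1]])

```text
clock: 23.52
position: [537.7, 29.1, 126.7]
ee_rot: [0.71, -0.705, -0.0, -0.0]
contact_force: [-0.9, 0.0, -5.5]
gripper_width: 15.2
grasp_force: 59.1
```

carry_out(motion=[[0,0,0,0,0,1.5,-1],[0,0,0,0,0,3,-1],[0,0,0,0,0,3,-1]])

```text
clock: 23.9
position: [537.7, 29.1, 123.7]
ee_rot: [0.71, -0.705, -0.0, -0.0]
contact_force: [-0.4, 0.2, -6.1]
gripper_width: 15.2
grasp_force: 59.1
```

```bash
python3 - <<'E'
from h import *
s=state(); go([537.9,29,120],ptool(.006),s)
E
```

```text
t 23.90 pos [537.7  29.1 123.7] F [-0.4  0.2 -6.1] T [-0.01  0.07  0.02] w 15.2 g 59.1
row [-0.001  0.001  0.001] [ 0.1 -0.2  3.7]
```

carry_out(motion=[[0,0,0,0,0,2,-1],[0,0,0,0,0,4,-1],[0,0,0,0,0,6,-1],[0,0,0,0,0,8,-1],[0,0,0,0,0,8,-1]])

```text
clock: 24.52
position: [537.7, 29.1, 115.7]
ee_rot: [0.71, -0.705, -0.0, -0.0]
contact_force: [-0.2, -1.0, -6.5]
gripper_width: 15.4
grasp_force: 59.1
```

carry_out(motion=[[0,0,0,0,0,2.5,-1],[0,0,0,0,0,5,-1],[0,0,0,0,0,7.5,-1],[0,0,0,0,0,10,-1],[0,0,0,0,0,10,-1]])

```text
clock: 25.15
position: [537.6, 29.1, 105.6]
ee_rot: [0.71, -0.705, -0.0, -0.0]
contact_force: [-0.8, 0.4, -5.8]
gripper_width: 14.9
grasp_force: 59.1
```

carry_out(motion=[[0,0,0,0,0,1.5,-1],[0,0,0,0,0,3,-1],[0,0,0,0,0,4,-1],[0,0,0,0,0,4,-1]])

```text
clock: 25.65
position: [537.8, 29.2, 101.8]
ee_rot: [0.71, -0.705, 0.0, -0.001]
contact_force: [-0.3, 0.7, -5.3]
gripper_width: 15.2
grasp_force: 59.1
```

Expected rest at a TCP height of about 95; small steps now.

carry_out(motion=[[0,0,0,0,0,1,-1],[0,0,0,0,0,2,-1],[0,0,0,0,0,3,-1],[0,0,0,0,0,4,-1],[0,0,0,0,0,4,-1]])

```text
clock: 26.28
position: [537.8, 29.2, 97.8]
ee_rot: [0.71, -0.705, 0.0, -0.001]
contact_force: [0.7, -0.2, -6.1]
gripper_width: 14.9
grasp_force: 59.1
```

carry_out(motion=[[0,0,0,0,0,0.7,-1],[0,0,0,0,0,1.4,-1],[0,0,0,0,0,1.4,-1]])

```text
clock: 26.65
position: [537.8, 29.2, 96.5]
ee_rot: [0.71, -0.705, 0.0, -0.001]
contact_force: [0.3, -0.3, -5.3]
gripper_width: 14.7
grasp_force: 59.1
```

carry_out(motion=[[0,0,0,0,0,0.5,-1],[0,0,0,0,0,1,-1],[0,0,0,0,0,1,-1]])

```text
clock: 27.02
position: [537.8, 29.2, 95.4]
ee_rot: [0.71, -0.705, 0.0, -0.001]
contact_force: [0.1, 0.6, -6.5]
gripper_width: 15.1
grasp_force: 59.1
```

carry_out(motion=[[0,0,0,0,0,0.4,-1],[0,0,0,0,0,0.8,-1],[0,0,0,0,0,0.8,-1]])

```text
clock: 27.4
position: [537.8, 29.2, 94.6]
ee_rot: [0.71, -0.705, 0.0, -0.001]
contact_force: [-0.3, -0.6, -5.8]
gripper_width: 15.3
grasp_force: 59.1
```

carry_out(motion=[[0,0,0,0,0,0.4,-1],[0,0,0,0,0,0.8,-1],[0,0,0,0,0,0.8,-1]])

```text
clock: 27.78
position: [537.8, 29.2, 93.9]
ee_rot: [0.71, -0.705, 0.0, -0.001]
contact_force: [0.0, 0.2, -5.4]
gripper_width: 15.0
grasp_force: 59.1
```

carry_out(motion=[[0,0,0,0,0,0.4,-1],[0,0,0,0,0,0.8,-1],[0,0,0,0,0,0.8,-1]])

```text
clock: 28.15
position: [537.9, 29.2, 93.4]
ee_rot: [0.71, -0.705, 0.0, -0.001]
contact_force: [-1.2, -0.5, -2.4]
gripper_width: 15.2
grasp_force: 59.5
```

carry_out(motion=[[0,0,0,0,0,0.4,-1],[0,0,0,0,0,0.8,-1],[0,0,0,0,0,0.8,-1]])

```text
clock: 28.52
position: [538.0, 29.2, 93.4]
ee_rot: [0.71, -0.705, 0.0, -0.001]
contact_force: [-3.5, 0.5, 4.8]
gripper_width: 15.2
grasp_force: 60.6
```

carry_out(motion=[[0,0,0,0,0,-0.6,-1],[0,0,0,0,0,-0.6,-0.7],[0,0,0,0,0,-0.6,-0.2],[0,0,0,0,0,-0.6,0.3],[0,0,0,0,0,-0.6,0.3]])

```text
clock: 29.15
position: [538.2, 29.2, 92.8]
ee_rot: [0.71, -0.705, 0.0, -0.001]
contact_force: [0.4, -0.3, -0.4]
gripper_width: 55.8
grasp_force: 0.0
```

carry_out(motion=[[0,0,0,0,0,-15,0.3],[0,0,0,0,0,-50,0.3],[0,0,0,40,0,-100,0.3],[0,0,0,80,0,-140,0.3],[0,0,0,80,0,-140,0.3]])

```text
clock: 29.78
position: [540.2, -52.9, 238.2]
ee_rot: [0.709, -0.706, 0.003, -0.004]
contact_force: [0.1, 0.7, 0.4]
gripper_width: 55.9
grasp_force: 0.0
```

```bash
python3 - <<'E'
from h import *
state()
W=get_image("wrist");B=get_image("side");A=get_image("scene")
w=cv2.resize(W["color"],(400,300)); b=cv2.resize(B["color"][150:240,216:336],(400,300),interpolation=cv2.INTER_CUBIC); c=cv2.resize(A["color"][165:285,190:350],(400,300),interpolation=cv2.INTER_CUBIC)
cv2.imwrite("pics/o.png",np.vstack([np.hstack([w,b]),np.hstack([c,c*0])]))
E
```

```text
t 29.77 pos [540.2 -52.9 238.2] F [0.1 0.7 0.4] T [ 0.01  0.04 -0.03] w 55.9 g 0.0
```

View pics/o.png

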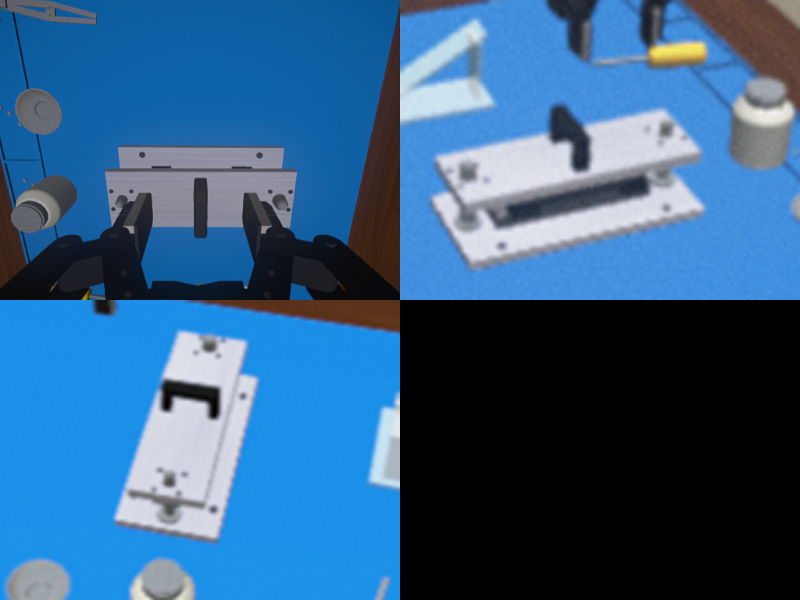

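The plate sits level on both pins over the screen, and the gripper is clear. Handing in.

```bash
python3 -c "
from bench import *
print(job_done())"
```

```text
the job is handed in; nothing more can be done
None
```

I fitted the screen into the phone and lowered the top plate onto it over both pins. Both are let go and the job is handed in at about 30 s of the 64 s; the hand-in returned no verdict, and I judged the screen's seating from forces and pictures only.

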